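# Crack open a stuck glaze tub

## Robot

A 6-joint arm with a two-finger parallel gripper is mounted at the origin on the work surface. World frame = base frame: x ahead of the robot, y to its left, z up, the work surface at z = 0. Lengths are in m, angles in degrees, forces in N, time in s.
With the tool pointing down it reaches from about 0.3 to 0.85 m from the base axis. Payload 4.2 kg.
Tool frame: the origin (TCP) lies midway between the tips of the shut fingers; the grasp point (between the pads) lies 19 mm behind it; z points along the fingers, y is the line along which they close (so a half turn about z gives the same grasp; the last joint's range is limited). The gripper opens to 91 mm and grips with 3 to 60 N. Pads are 32 mm wide; open, the fingers measure 118 mm over their backs; the gripper's body (76 mm by 178 mm) begins 60 mm behind the grasp point.
Start: joints at [-64.515, 18.312, 89.639, -0, 72.044, -1.146], TCP at [0.258, -0.514, 0.214] pointing down, gripper open.
Joint ranges: [-177.97, 177.97], [-48.28, 115.42], [12.27, 149.76], [-77.06, 257.06], [2.81, 150.46], [-146.56, 146.56]. Speed limits (degrees/s): [147.25, 147.25, 180, 180, 180, 180].

## Interface

Orientations are given as a 3x3 rotation matrix whose columns are the frame's x, y, z axes.
In Python, from station import env gives the robot as it stands. The module is installed in compiled form; this text tells all that it offers.
- The arm moves only by the tool carry_out, never from a script. Its arguments are lists of equal length, an entry for each row: "travel": the shift along the tool's x, y, z in m, a list of three; "angular": the turn, a rotation vector about the tool's x, y, z in rad, a list of three. A call has 1 to 10 rows; each row is the pose to reach, as a shift and turn from the pose commanded when the call began, along the tool's axes at that moment; what a row does not reach only later rows make up. A row lasts 1/10 s, in which the tool goes at most 50 mm and 8.59 degrees, less where a joint would pass 70% of its speed; a pose out of reach is approached as far as the arm can. A call with a gripper value outside its range is refused whole. "grip" is the closure in counts, from 0 (fully open) to 255 (shut), set as the call begins (left out, the last holds). The fingers move at their own pace and stop on an object; the grip force is fixed at half the most. Time passes only in rows, so rows that repeat a pose let the fingers close. It gives the time, the measured TCP pose, the force, the opening and the grip force at its end, in the units of the state.
- env.get_obs(): the state, without advancing time (a new reading comes with each control period).
- env.capture(name): name is "scene" or "top" or "wrist"; returns a dict with "frame" (384x512x3 uint8, red, green, blue), "z_map" (384x512 float32, m along the optical axis (not along the pixel's ray), 0 where there is no reading), "fx", "fy", "cx", "cy" (pixels), "T" (4x4, takes a point from camera to world coordinates). Camera axes: x right, y up, looking along -z (the intrinsics and any distortion apply to the point x, -y, -z); pixel columns grow to the right and rows downward; lengths in m; the calibration is good to about 2 mm. A picture is of the moment at which its call begins.
- env.job_done(): hands the job in; it is judged then, once.
The state is a dict: "time": time; "q": joint angles; "joint_velocities": joint speeds; "effort": joint torques, N m; "tool_pos": TCP position; "tcp_rot": TCP orientation; "force": force on the tool from outside, world axes, zero at the start; "ft_torque": the same for the moment, N m; "opening": finger opening in m; "grasp_force": force on a finger pad.
Only numpy, scipy, OpenCV 4.12 (cv2) and the standard library are available. Lean on these libraries where they do the work, as an engineer would, in place of code of your own. Each camera call takes 0.05 s, during which the arm holds its last target. There are 200 camera calls.

## Task

The push-in lid of the glaze tub has stuck. Take the brush from the tool block and dip its tip well down into the small handleless water pot, dab the tip on the seam where the lid's edge meets the tub's collar, then stand the brush back in its hole in the block and let it go. Then grip the lid's knob, pull the lid straight up until the seal lets go, and without whipping it off finish while holding it level over the tub, open by about 2 cm and touching nothing but the gripper; leave everything else standing where it is.

Things in the scene. Friction and masses are not known exactly. Their poses are not given: they have to be found in the camera images.
- tub: white plastic glaze tub, round, fixed firmly to the table, 164 mm across its collar, 95 mm high, closed by the lid. Origin: centre of its underside, z up. The collar's flat top is 95 mm above the table.
- tub_seat (a point): centre of the tub's mouth, at the height of the collar's flat top (95 mm above the table), where the underside of the lid's flange sits when shut. The seam is the circle 76 mm from this axis where the flange's edge meets the collar, open to view from above: lid side 102 mm, collar side 95 mm above the table.
- lid: loose white push-in lid of the tub, 0.15 to 0.31 kg: flange disc 152 mm across, 7 mm thick, lying on the collar, a 10 mm deep plug below, a round knob in the middle. Origin: centre of the flange's underside, z up; at tub_seat when shut. Pulled straight up, the sprung seal resists up to a peak of about 12 to 19 N (weight included) 3 to 6 mm up, then snaps free; clear by 12 mm.
- lid_knob (a point): on the axis of the lid's plain round knob (30 mm diameter, standing 34 mm above the flange), 28 mm above the flange's underside and 13 mm below the knob's top.
- brush: loose round wooden brush, 150 mm long, 40 g, standing tip down in the block's hole. Handle 14 mm diameter from 50 to 150 mm above the tip, ferrule 13 mm, dark stiff bristle end 12 mm thick narrowing to 9 mm. Origin: centre of the tip's end; z points along the brush from the tip to the top of the handle. It stands nearly upright at the start.
- brush_tip (a point): the bristle end of the brush (its lowest point when upright).
- brush_handle (a point): on the brush's axis in the handle, 120 mm from the tip, 30 mm below the top: a good place to grip.
- block: wooden tool block, fixed, 60 x 150 x 50 mm high, origin at the centre of its underside, long side along its y, z up. One round hole in the middle for the brush; two short fixed tools (a needle and a wire loop, tops below 105 mm above the table) stand at y = +52 and -52 mm.
- block_hole (a point): centre of the hole's mouth in the block's top, 50 mm above the table; hole 21 mm diameter with a 3 mm chamfer, 40 mm deep, so a brush standing in it has its tip 10 mm above the table.
- pot: small open pot of unglazed clay with no handle, loose, 0.35 kg, 84 mm across, 60 mm high, walls 4 mm, floor 6 mm thick; the water pot. Origin: centre of its underside.
- mug_a: bystander: brown mug with a handle, 76 mm across, 75 mm high; origin at the centre of its underside.
- mug_b: bystander: a second such brown mug; origin at the centre of its underside.
- bottle: bystander: grey bottle, 52 mm across, 120 mm high; origin at the centre of its underside.
- scraper: bystander: spatula lying flat on the table; origin near its middle.
- puck: bystander: low cone of dry clay, 80 mm across, 30 mm high; origin at the centre of its underside.
- tile: bystander: terracotta tile, 50 x 70 x 12 mm, lying flat; origin at the centre of its underside.
Mind the look-alikes: they are no part of the job. Leave any orange or pink look-alike of the lid alone. What is shaped like the pot but red is not meant.

How it is judged:
By the outcome, as a careful person would: the job done as asked, in the order asked, and still so for the second after the job is handed in, while the arm keeps its last pose, push and grip.
It also fails if it takes over 67 s, if anything falls off the work surface, if the arm or the gripper's body presses on something with over 40 N, if the wrist force passes 120 N, or if a joint passes its speed limit or range.

## Working session

There is one attempt and no reset: what is moved stays moved. The work goes in short steps, Python scripts to look and compute and a tool call to move; the robot and the scene stay as the last step left them, time stands still between calls to the robot, and variables do not carry over. Pictures are saved under pics/ and viewed, at most 10 in all, crops included, and the job is handed in when it is done.

Besides the shell and the picture viewer there is one more tool, called after ">>>" by a JSON object that holds its "name" and its "arguments". carry_out: Moves the arm, as the interface text tells. Its arguments: {"type":"object","properties":{"travel":{"type":"array"},"angular":{"type":"array"},"grip":{"type":"number"}},"required":["travel","angular"]}

```bash
mkdir -p pics
cat > h.py <<'E'
import numpy as np, cv2
from station import env
def snap(n,f):
    c=env.capture(n); cv2.imwrite('pics/%s.png'%f,c['frame'][...,::-1]); np.savez('pics/%s.npz'%f,**c); return c
def P(c,u,v,z=None):
    d=float(np.asarray(c['z_map'])[int(v),int(u)])
    r=np.array([(u-c['cx'])/c['fx'],-(v-c['cy'])/c['fy'],-1.0]); T=np.asarray(c['T'])
    if z is None: return T[:3,:3]@(r*d)+T[:3,3]
    w=T[:3,:3]@r; return T[:3,3]+w*(z-T[2,3])/w[2]
def cloud(c):
    v,u=np.mgrid[:384,:512]; d=c['z_map']; T=np.asarray(c['T'])
    p=np.stack([(u-c['cx'])/c['fx']*d,-(v-c['cy'])/c['fy']*d,-d],-1)
    return p@T[:3,:3].T+T[:3,3]
E
python3 - <<'E'
from h import *
a=snap('top','top1'); b=snap('scene','sc1')
cv2.imwrite('pics/both.png',np.vstack([a['frame'],b['frame']])[...,::-1][:, :])
cv2.imwrite('pics/topL.png',cv2.resize(a['frame'][...,::-1],(768,576)))
o=env.get_obs(); print({k:np.round(v,3).tolist() for k,v in o.items()})
print(a['T'],a['fx'],a['cx'],a['cy'],[k for k in a])
E
```

```text
{'time': 0.1, 'q': [-64.513, 18.347, 89.698, -0.001, 72.044, -1.144], 'joint_velocities': [-0.062, -0.092, -0.176, 0.056, -0.052, -0.024], 'effort': [0.0, -41.333, -23.251, 0.073, 0.042, -0.0], 'tool_pos': [0.258, -0.514, 0.213], 'tcp_rot': [[0.894, 0.448, -0.001], [0.448, -0.894, 0.001], [0.0, -0.002, -1.0]], 'force': [0.175, 0.053, -0.065], 'ft_torque': [-0.003, -0.012, -0.024], 'grasp_force': 0.0, 'opening': 0.091}
[[-0.01199098  0.99573147 -0.09151534  0.33868119]
 [-0.99974262 -0.01370121 -0.01808252 -0.08291797]
 [-0.0192592   0.09127496  0.99563948  1.40236563]
 [ 0.          0.          0.          1.        ]] 446.94336765849494 256.988737155043 194.76649307019673 ['frame', 'z_map', 'fx', 'fy', 'cx', 'cy', 'T']
```

View pics/topL.png

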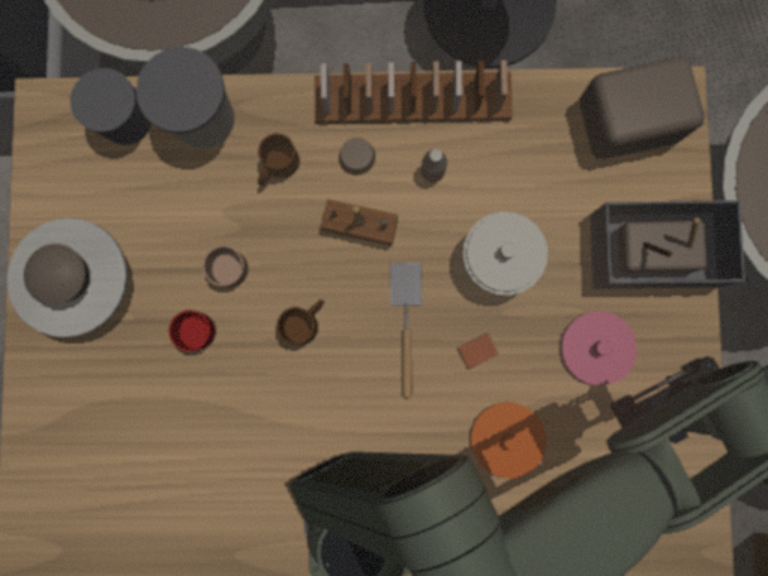

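View pics/sc1.png

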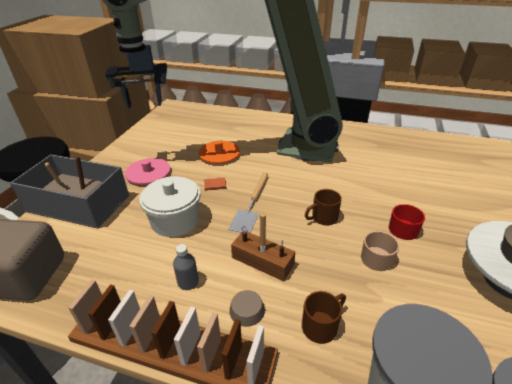

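The top view (pixels in 768-wide picture) shows the tub at (505,253), the block at (358,222) with the brush in the middle, and the clay pot at (225,267). The red look-alike is at (191,331). The pink and orange lids are separate.

Run:
```python
from h import *
a=dict(np.load('pics/top1.npz')); b=dict(np.load('pics/sc1.npz'))
pa,pb=cloud(a).reshape(-1,3),cloud(b).reshape(-1,3)
print('table z',np.median(cloud(a)[260:270,140:180,2]),)
def circ(p):
    A=np.c_[2*p[:,:2],np.ones(len(p))]; s=np.linalg.lstsq(A,(p[:,:2]**2).sum(1),rcond=None)[0]; return s[:2].round(4),np.sqrt(s[2]+s[:2]@s[:2]).round(4)
def near(p,c,r,z0,z1): return p[(np.hypot(*(p[:,:2]-c).T)<r)&(p[:,2]>z0)&(p[:,2]<z1)]
for nm,uv,z in [('tub',(337,168),.1),('pot',(150,178),.06),('block',(239,148),.05)]:
    c=P(a,*uv,z)[:2]; print(nm,c.round(3))
    for q,p in(('top',pa),('sc',pb)):
        if nm=='tub':
            k=near(p,c,.05,.118,.15); f=near(p,c,.1,.085,.112)
            print(q,'knob',k.mean(0).round(4),len(k),'flange bbox mid',cv2.minEnclosingCircle(f[:,:2].astype('f4')),np.percentile(f[:,2],[10,50,90]).round(4))
        if nm=='pot':
            f=near(p,c,.06,.052,.07); print(q,circ(f),len(f),cv2.minEnclosingCircle(f[:,:2].astype('f4')),f[:,2].max())
        if nm=='block':
            f=near(p,c,.09,.044,.056); print(q,cv2.minAreaRect(f[:,:2].astype('f4')),np.median(f[:,2]),len(f))
            k=near(p,c,.06,.108,.19); print('brush',len(k),k.mean(0).round(4)); 
            for z in(.115,.13,.145,.155):
                m=k[abs(k[:,2]-z)<.008]
                if len(m):print(z,m.mean(0).round(4),len(m))
# bystander heights
```

```text
table z 0.0003536281778816486
tub [ 0.534 -0.295]
top knob [ 0.5337 -0.2914  0.1364] 97 flange bbox mid ((0.5348353981971741, -0.2926034927368164), 0.08323463052511215) [0.096  0.1025 0.1065]
sc knob [ 0.5385 -0.2912  0.1319] 118 flange bbox mid ((0.5347211360931396, -0.2950398027896881), 0.08420669287443161) [0.0941 0.1027 0.1045]
pot [0.518 0.266]
top (array([0.5226, 0.2728]), np.float64(0.0395)) 147 ((0.5232405662536621, 0.2727886140346527), 0.042626067996025085) 0.06663848280141171
sc (array([0.5229, 0.2713]), np.float64(0.0396)) 273 ((0.5223023891448975, 0.27191799879074097), 0.04272731393575668) 0.06307533430074408
block [ 0.608 -0.005]
top ((0.6125941872596741, -0.0032314807176589966), (0.15086792409420013, 0.06118738278746605), 76.41375732421875) 0.05040410499346737 829
brush 35 [ 0.6101 -0.0044  0.147 ]
0.115 [ 0.6071 -0.0053  0.1169] 5
0.13 [ 0.6072 -0.0038  0.1304] 6
0.145 [ 0.6084 -0.0071  0.1449] 6
0.155 [ 0.6116 -0.0035  0.1582] 20
sc ((0.6113455295562744, -0.005697943270206451), (0.15136660635471344, 0.06296876817941666), 76.73572540283203) 0.05018721195316145 1051
brush 116 [ 0.6152 -0.0039  0.138 ]
0.115 [ 0.6158 -0.0035  0.1151] 27
0.13 [ 0.6159 -0.0037  0.1299] 30
0.145 [ 0.6158 -0.0038  0.1452] 31
0.155 [ 0.6143 -0.0045  0.1559] 43
```

```bash
cat >> h.py <<'E'
def go(xyz,xang=None):
    """tool-frame travel and turn from the present pose to a tool-down pose"""
    from scipy.spatial.transform import Rotation as R
    o=env.get_obs(); p=np.array(o['tool_pos']); M=np.array(o['tcp_rot'])
    if xang is None: xang=np.degrees(np.arctan2(M[1,0],M[0,0]))
    c,s=np.cos(np.radians(xang)),np.sin(np.radians(xang))
    G=np.array([[c,s,0],[s,-c,0],[0,0,-1]])
    print('t=%.1f'%o['time'],'at',p.round(4),'travel',(M.T@(np.array(xyz)-p)).round(4),'ang',R.from_matrix(M.T@G).as_rotvec().round(3),'F',np.round(o['force'],2),'op',np.round(o['opening'],4),'gf',np.round(o['grasp_force'],2),'q',np.round(o['q']))
E
python3 - <<'E'
from h import *
go((.612,-.004,.30),76.5)
E
```

```text
t=0.1 at [ 0.2576 -0.5136  0.2132] travel [ 0.5453 -0.2968 -0.0863] ang [-0.001 -0.001 -0.87 ] F [ 0.17  0.05 -0.07] op 0.0912 gf 0.0 q [-65.  18.  90.  -0.  72.  -1.]
```

>>> {"name": "carry_out", "arguments": {"travel": [[0.03, -0.015, -0.03], [0.07, -0.038, -0.06], [0.11, -0.06, -0.086], [0.15, -0.082, -0.086], [0.19, -0.104, -0.086], [0.23, -0.126, -0.086], [0.27, -0.147, -0.086], [0.31, -0.169, -0.086], [0.35, -0.19, -0.086], [0.39, -0.212, -0.086]], "angular": [[0, 0, -0.05], [0, 0, -0.12], [0, 0, -0.19], [0, 0, -0.26], [0, 0, -0.33], [0, 0, -0.4], [0, 0, -0.47], [0, 0, -0.54], [0, 0, -0.61], [0, 0, -0.68]], "grip": 0}}

```text
time: 1.1
tool_pos: [0.512, -0.148, 0.2996]
tcp_rot: [[0.411, 0.912, -0.001], [0.912, -0.411, -0.0], [-0.0, -0.0, -1.0]]
force: [0.7, -0.6, 0.2]
opening: 0.0911
grasp_force: 0.0
```

Run:
```python
from h import *
go((.612,-.004,.30),76.5)
```

```text
t=1.1 at [ 0.512  -0.148   0.2996] travel [ 0.1723  0.0321 -0.0004] ang [-0.     0.    -0.187] F [ 0.69 -0.64  0.25] op 0.0911 gf 0.0 q [-17.  12.  86.  -0.  82.   7.]
```

>>> {"name": "carry_out", "arguments": {"travel": [[0.04, 0.007, 0], [0.08, 0.015, 0], [0.12, 0.022, 0], [0.155, 0.029, 0], [0.172, 0.032, 0], [0.172, 0.032, 0], [0.172, 0.032, 0]], "angular": [[0, 0, -0.045], [0, 0, -0.09], [0, 0, -0.13], [0, 0, -0.17], [0, 0, -0.187], [0, 0, -0.187], [0, 0, -0.187]]}}

```text
time: 1.8
tool_pos: [0.6109, -0.007, 0.2996]
tcp_rot: [[0.237, 0.971, -0.001], [0.971, -0.237, -0.001], [-0.001, -0.001, -1.0]]
force: [-0.2, 1.1, 0.5]
opening: 0.0912
grasp_force: 0.0
```

Run:
```python
from h import *
c=snap('wrist','w1'); p=cloud(c).reshape(-1,3)
print(c['T'].round(3))
m=p[(np.hypot(p[:,0]-.612,p[:,1]+.004)<.035)&(p[:,2]>.11)&(p[:,2]<.175)]
t=m[m[:,2]>.152]; print(len(m),len(t), t.mean(0) if len(t) else 0)
for z in(.12,.135,.15): 
    k=m[abs(m[:,2]-z)<.008]; print(z,len(k),k.mean(0).round(4) if len(k) else 0)
b=p[(np.hypot(p[:,0]-.612,p[:,1]+.004)<.1)&(abs(p[:,2]-.05)<.006)]
print(cv2.minAreaRect(b[:,:2].astype('f4')),len(b))
go((.612,-.004,.115),76.5)
```

```text
[[ 0.972  0.229  0.06   0.627]
 [-0.236  0.942  0.24   0.06 ]
 [-0.001 -0.247  0.969  0.471]
 [ 0.     0.     0.     1.   ]]
212 139 [ 0.61218635 -0.00483514  0.15964241]
0.12 24 [ 6.130e-01 -4.000e-04  1.202e-01]
0.135 27 [ 6.133e-01 -4.000e-04  1.352e-01]
0.15 35 [ 6.131e-01 -5.000e-04  1.502e-01]
((0.61202073097229, -0.005482882261276245), (0.14872312545776367, 0.06007758527994156), 76.572021484375) 3952
t=1.9 at [ 0.6108 -0.0074  0.2999] travel [0.0038 0.0005 0.1849] ang [-0.001  0.001 -0.005] F [ 0.04 -0.66 -0.38] op 0.0912 gf 0.0 q [-2. 20. 76. -0. 85. 12.]
```

View pics/w1.png

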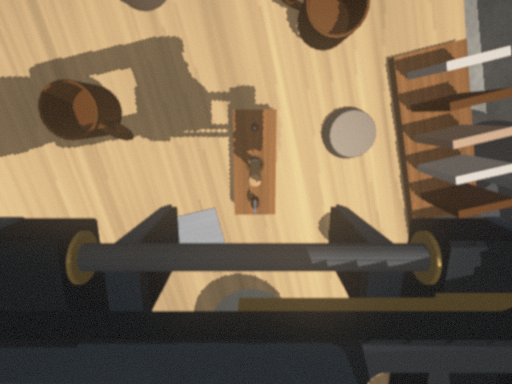

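The wrist view shows the brush at (255,170) in the block's middle, with the fingers set to close across the block and clear of the needle and loop tools. I'll go down.

>>> {"name": "carry_out", "arguments": {"travel": [[0.002, 0.001, 0.03], [0.002, 0.001, 0.07], [0.003, 0.001, 0.11], [0.003, 0.001, 0.145], [0.003, 0.001, 0.17], [0.003, 0.001, 0.185], [0.003, 0.001, 0.185], [0.003, 0.001, 0.185]], "angular": [[0, 0, -0.005], [0, 0, -0.005], [0, 0, -0.005], [0, 0, -0.005], [0, 0, -0.005], [0, 0, -0.005], [0, 0, -0.005], [0, 0, -0.005]]}}

```text
time: 2.65
tool_pos: [0.6132, -0.0048, 0.1158]
tcp_rot: [[0.233, 0.972, 0.001], [0.972, -0.233, -0.0], [-0.0, 0.001, -1.0]]
force: [0.5, -0.3, -0.1]
opening: 0.0912
grasp_force: 0.0
```

>>> {"name": "carry_out", "arguments": {"travel": [[0, 0, 0], [0, 0, 0], [0, 0, 0], [0, 0, 0], [0, 0, 0], [0, 0, 0], [0, 0, 0], [0, 0, 0], [0, 0, 0], [0, 0, 0]], "angular": [[0, 0, 0], [0, 0, 0], [0, 0, 0], [0, 0, 0], [0, 0, 0], [0, 0, 0], [0, 0, 0], [0, 0, 0], [0, 0, 0], [0, 0, 0]], "grip": 255}}

```text
time: 3.65
tool_pos: [0.6132, -0.0036, 0.1149]
tcp_rot: [[0.232, 0.973, -0.0], [0.973, -0.232, -0.0], [-0.0, 0.0, -1.0]]
force: [-0.8, -0.6, -0.3]
opening: 0.0141
grasp_force: 0.2
```

>>> {"name": "carry_out", "arguments": {"travel": [[0, 0, 0], [0, 0, 0], [0, 0, 0], [0, 0, 0], [0, 0, -0.005], [0, 0, -0.02], [0, 0, -0.04], [0, 0, -0.065], [0, 0, -0.085], [0, 0, -0.095]], "angular": [[0, 0, 0], [0, 0, 0], [0, 0, 0], [0, 0, 0], [0, 0, 0], [0, 0, 0], [0, 0, 0], [0, 0, 0], [0, 0, 0], [0, 0, 0]]}}

```text
time: 4.65
tool_pos: [0.6142, -0.0036, 0.2124]
tcp_rot: [[0.232, 0.973, 0.004], [0.973, -0.232, -0.0], [0.001, 0.004, -1.0]]
force: [0.4, 0.5, 1.4]
opening: 0.0137
grasp_force: 30.0
```

Run:
```python
from h import *
b=env.capture('scene'); p=cloud(b)
# brush points below gripper
m=(np.hypot(p[...,0]-.613,p[...,1]+.004)<.03)&(p[...,2]>.085)&(p[...,2]<.2)
q=p[m]; print(len(q),q[:,2].min(),q[:,2].max())
for z in np.arange(.1,.2,.015):
    k=q[abs(q[:,2]-z)<.008]; print(z,len(k),k.mean(0).round(4) if len(k) else 0)
cv2.imwrite('pics/s2.png',cv2.resize(b['frame'][120:300,160:380,::-1],(660,540)))
go((.5227,.272,.21),76.5)
```

```text
169 0.10928276837194673 0.19972383803963634
0.1 0 0
0.115 20 [ 0.6173 -0.0048  0.1169]
0.13 25 [ 0.6177 -0.0043  0.13  ]
0.14500000000000002 25 [ 0.6177 -0.0042  0.1451]
0.16 28 [ 0.6174 -0.0048  0.161 ]
0.175 35 [ 0.617  -0.0043  0.1749]
0.19 38 [ 0.6172 -0.0043  0.19  ]
t=4.7 at [ 0.6145 -0.0036  0.2132] travel [ 0.2468 -0.1532  0.0027] ang [ 0.005 -0.001  0.002] F [ 1.08 -0.63  1.5 ] op 0.0134 gf 30.0 q [-1. 22. 85. -0. 73. 12.]
```

View pics/s2.png

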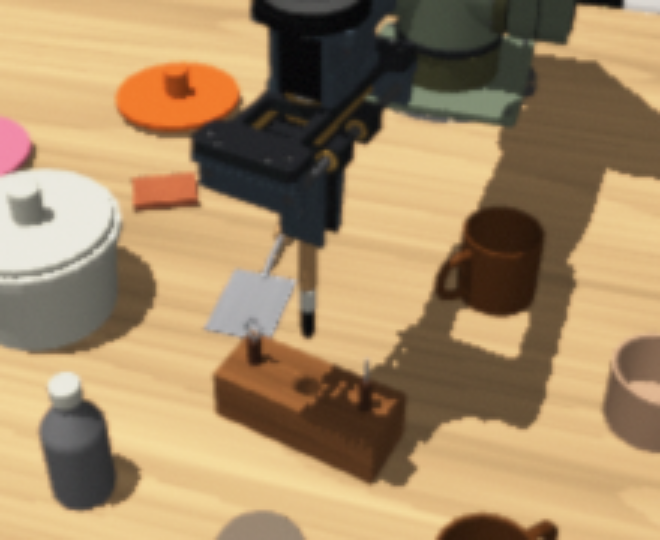

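The crop shows the brush hanging straight from the gripper, with its tip about 0.109 up and clear of the block. Next, over to the pot.

>>> {"name": "carry_out", "arguments": {"travel": [[0.0, 0.0, -0.015], [0.02, -0.012, -0.02], [0.055, -0.034, -0.02], [0.09, -0.056, -0.02], [0.125, -0.078, -0.02], [0.16, -0.1, -0.02], [0.195, -0.122, -0.02], [0.225, -0.14, -0.02], [0.241, -0.15, -0.02], [0.247, -0.153, -0.02]], "angular": [[0, 0, 0], [0, 0, 0], [0, 0, 0], [0, 0, 0], [0, 0, 0], [0, 0, 0], [0, 0, 0], [0, 0, 0], [0, 0, 0], [0, 0, 0]]}}

```text
time: 5.7
tool_pos: [0.5205, 0.2737, 0.2289]
tcp_rot: [[0.229, 0.973, -0.002], [0.973, -0.229, -0.001], [-0.001, -0.002, -1.0]]
force: [-0.7, -1.2, -0.3]
opening: 0.0131
grasp_force: 30.0
```

Run:
```python
from h import *
go((.5227,.272,.119),76.5)
```

```text
t=5.7 at [0.5205 0.2737 0.2289] travel [-0.0011  0.0027  0.1099] ang [-0.002  0.001  0.004] F [-0.73 -1.17 -0.28] op 0.0131 gf 30.0 q [27. 19. 86.  0. 75. 40.]
```

>>> {"name": "carry_out", "arguments": {"travel": [[0, 0.002, 0.005], [0, 0.002, 0.02], [0, 0.002, 0.04], [0, 0.002, 0.06], [0, 0.002, 0.08], [0, 0.002, 0.095], [0, 0.002, 0.105], [0, 0.002, 0.109], [0, 0.002, 0.109], [0, 0.002, 0.109]], "angular": [[0, 0, 0], [0, 0, 0], [0, 0, 0], [0, 0, 0], [0, 0, 0], [0, 0, 0], [0, 0, 0], [0, 0, 0], [0, 0, 0], [0, 0, 0]]}}

```text
time: 6.7
tool_pos: [0.5243, 0.2716, 0.1216]
tcp_rot: [[0.232, 0.973, 0.001], [0.973, -0.232, 0.0], [0.001, 0.001, -1.0]]
force: [0.1, -0.7, -0.3]
opening: 0.0136
grasp_force: 30.0
```

>>> {"name": "carry_out", "arguments": {"travel": [[0, 0, 0], [0, 0, 0], [0, 0, -0.005], [0, 0, -0.02], [0, 0, -0.045], [0, 0, -0.07], [0, 0, -0.095], [0, 0, -0.115], [0, 0, -0.13], [0, 0, -0.13]], "angular": [[0, 0, 0], [0, 0, 0], [0, 0, 0], [0, 0, 0], [0, 0, 0], [0, 0, 0], [0, 0, 0], [0, 0, 0], [0, 0, 0], [0, 0, 0]]}}

```text
time: 7.7
tool_pos: [0.5248, 0.2723, 0.254]
tcp_rot: [[0.232, 0.973, 0.005], [0.973, -0.232, 0.003], [0.004, 0.005, -1.0]]
force: [-0.1, 0.7, -0.6]
opening: 0.0137
grasp_force: 30.0
```

Run:
```python
from h import *
import math
# seam point nearest pot/block side: direction from tub toward +y
c=np.array([.5347,-.293])
go((c[0],c[1]+.077,.25),76.5)
```

```text
t=7.7 at [0.5248 0.2723 0.254 ] travel [-0.4727  0.1228  0.0027] ang [ 0.005 -0.004  0.002] F [-0.14  0.66 -0.65] op 0.0137 gf 30.0 q [26. 18. 84. -0. 78. 40.]
```

>>> {"name": "carry_out", "arguments": {"travel": [[-0.015, 0.004, 0], [-0.05, 0.013, 0], [-0.095, 0.025, 0], [-0.14, 0.036, 0], [-0.185, 0.048, 0], [-0.23, 0.06, 0], [-0.275, 0.071, 0], [-0.32, 0.083, 0], [-0.365, 0.095, 0], [-0.405, 0.105, 0]], "angular": [[0, 0, 0], [0, 0, 0], [0, 0, 0], [0, 0, 0], [0, 0, 0], [0, 0, 0], [0, 0, 0], [0, 0, 0], [0, 0, 0], [0, 0, 0]]}}

```text
time: 8.7
tool_pos: [0.5302, -0.1495, 0.2496]
tcp_rot: [[0.233, 0.972, -0.003], [0.972, -0.233, -0.0], [-0.001, -0.003, -1.0]]
force: [0.1, 0.3, -0.2]
opening: 0.0135
grasp_force: 30.0
```

>>> {"name": "carry_out", "arguments": {"travel": [[-0.03, 0.008, 0], [-0.05, 0.014, 0], [-0.063, 0.017, 0], [-0.067, 0.018, 0], [-0.067, 0.018, 0]], "angular": [[0, 0, 0], [0, 0, 0], [0, 0, 0], [0, 0, 0], [0, 0, 0]]}}

```text
time: 9.2
tool_pos: [0.5333, -0.216, 0.2504]
tcp_rot: [[0.232, 0.973, -0.001], [0.973, -0.232, 0.001], [0.0, -0.001, -1.0]]
force: [0.3, 0.2, -0.2]
opening: 0.0134
grasp_force: 30.0
```

Run:
```python
from h import *
go((.5347,-.216,.25),76.5)
c=snap('wrist','w2'); s=snap('scene','s3'); t=snap('top','t3')
for n,x in(('w',c),('s',s),('t',t)):
    p=cloud(x).reshape(-1,3)
    r=np.hypot(p[:,0]-.5347,p[:,1]+.293)
    col=p[(r<.09)&(abs(p[:,2]-.095)<.002)]; fl=p[(r<.085)&(r>.03)&(abs(p[:,2]-.102)<.003)]
    kn=p[(r<.03)&(p[:,2]>.131)&(p[:,2]<.142)]
    for nm,f in(('col',col),('fl',fl),('knob',kn)):
        if len(f)>3: print(n,nm,len(f),cv2.minEnclosingCircle(f[:,:2].astype('f4')),f.mean(0).round(4))
p=cloud(s); o=env.get_obs()['tool_pos']
q=p[(np.hypot(p[...,0]-o[0],p[...,1]-o[1])<.03)&(p[...,2]>.135)&(p[...,2]<.23)]
print('brush',q[:,2].min(),q[q[:,2]<.165].mean(0),q[q[:,2]>.2].mean(0))
```

```text
t=9.2 at [ 0.5333 -0.216   0.2504] travel [0.0003 0.0014 0.0004] ang [-0.001 -0.     0.001] F [ 0.35  0.21 -0.2 ] op 0.0134 gf 30.0 q [-23.  17.  86.   0.  77. -10.]
w col 980 ((0.5343948602676392, -0.29330676794052124), 0.08207754790782928) [ 0.5474 -0.2331  0.0954]
w fl 2755 ((0.5340065956115723, -0.29431262612342834), 0.0758238136768341) [ 0.5458 -0.2594  0.1032]
s col 231 ((0.534301221370697, -0.2946237027645111), 0.08334045857191086) [ 0.5745 -0.27    0.0952]
s fl 1165 ((0.5324274897575378, -0.29458513855934143), 0.07844795286655426) [ 0.5419 -0.291   0.103 ]
s knob 73 ((0.5347066521644592, -0.2935701012611389), 0.014525620266795158) [ 0.5361 -0.2927  0.1363]
t col 57 ((0.5138884782791138, -0.3084452152252197), 0.07721060514450073) [ 0.4934 -0.3247  0.0953]
t fl 224 ((0.5117577314376831, -0.3119748830795288), 0.07446960359811783) [ 0.5086 -0.3247  0.1024]
t knob 45 ((0.5341269969940186, -0.29471659660339355), 0.014418636448681355) [ 0.534  -0.2953  0.137 ]
brush 0.1474000377617648 [ 0.53604295 -0.21544456  0.15688674] [ 0.53594406 -0.21504451  0.21453935]
```

View pics/w2.png

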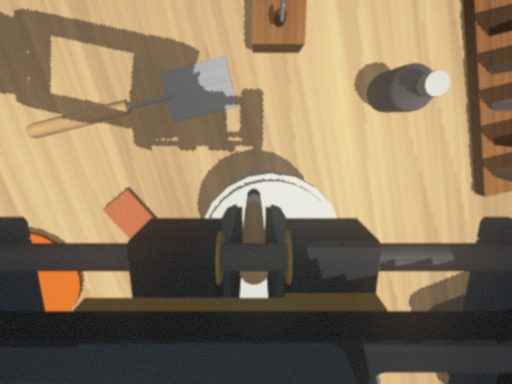

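The wrist view shows the brush tip at (253,195), standing over the near rim of the lid by the collar. I'll descend slowly while watching the force.

>>> {"name": "carry_out", "arguments": {"travel": [[-0.001, 0, 0.01], [-0.001, 0, 0.022], [-0.001, 0, 0.032], [-0.001, 0, 0.036], [-0.001, 0, 0.038], [-0.001, 0, 0.04], [-0.001, 0, 0.042], [-0.001, 0, 0.043], [-0.001, 0, 0.043]], "angular": [[0, 0, 0], [0, 0, 0], [0, 0, 0], [0, 0, 0], [0, 0, 0], [0, 0, 0], [0, 0, 0], [0, 0, 0], [0, 0, 0]]}}

```text
time: 10.25
tool_pos: [0.5336, -0.217, 0.2081]
tcp_rot: [[0.232, 0.973, 0.0], [0.973, -0.232, -0.0], [-0.0, 0.0, -1.0]]
force: [-0.3, 1.0, -0.3]
opening: 0.0131
grasp_force: 30.0
```

>>> {"name": "carry_out", "arguments": {"travel": [[0, 0, 0.001], [0, 0, 0.001], [0, 0, 0.002], [0, 0, 0.002]], "angular": [[0, 0, 0], [0, 0, 0], [0, 0, 0], [0, 0, 0]]}}

```text
time: 10.65
tool_pos: [0.534, -0.2171, 0.2071]
tcp_rot: [[0.232, 0.973, 0.002], [0.973, -0.232, -0.001], [-0.0, 0.002, -1.0]]
force: [0.0, 0.5, 5.2]
opening: 0.0135
grasp_force: 30.0
```

>>> {"name": "carry_out", "arguments": {"travel": [[0, 0, 0], [0, 0, 0], [0, 0, 0], [0, 0, -0.005], [0, 0, -0.02], [0, 0, -0.035], [0, 0, -0.045], [0, 0, -0.045]], "angular": [[0, 0, 0], [0, 0, 0], [0, 0, 0], [0, 0, 0], [0, 0, 0], [0, 0, 0], [0, 0, 0], [0, 0, 0]]}}

```text
time: 11.45
tool_pos: [0.5343, -0.2172, 0.2524]
tcp_rot: [[0.232, 0.973, 0.003], [0.973, -0.232, -0.001], [-0.001, 0.003, -1.0]]
force: [0.2, -0.4, -0.2]
opening: 0.0134
grasp_force: 30.0
```

Run:
```python
from h import *
s=snap('scene','s4')
p=cloud(s); o=env.get_obs()['tool_pos']
q=p[(np.hypot(p[...,0]-o[0],p[...,1]-o[1])<.03)&(p[...,2]>.135)&(p[...,2]<.23)]
print('brush',q[:,2].min(),q[q[:,2]<.165].mean(0),q[q[:,2]>.2].mean(0))
go((.613,-.0045,.245),76.5)
```

```text
brush 0.14754062589764194 [ 0.53663179 -0.2177905   0.15792879] [ 0.53672685 -0.21684535  0.21518271]
t=11.5 at [ 0.5338 -0.2171  0.2513] travel [0.2251 0.0277 0.0062] ang [0.001 0.    0.002] F [-0.12 -0.19 -0.81] op 0.0135 gf 30.0 q [-23.  17.  86.  -0.  77. -10.]
```

>>> {"name": "carry_out", "arguments": {"travel": [[0.015, 0.002, 0], [0.045, 0.006, 0], [0.08, 0.01, 0], [0.115, 0.014, 0], [0.15, 0.018, 0], [0.185, 0.023, 0], [0.21, 0.026, 0], [0.222, 0.028, 0], [0.225, 0.028, 0], [0.225, 0.028, 0]], "angular": [[0, 0, 0], [0, 0, 0], [0, 0, 0], [0, 0, 0], [0, 0, 0], [0, 0, 0], [0, 0, 0], [0, 0, 0], [0, 0, 0], [0, 0, 0]]}}

```text
time: 12.5
tool_pos: [0.6127, -0.0046, 0.2505]
tcp_rot: [[0.231, 0.973, -0.001], [0.973, -0.231, -0.001], [-0.001, -0.001, -1.0]]
force: [-0.6, -0.3, -0.9]
opening: 0.0133
grasp_force: 30.0
```

Run:
```python
from h import *
go((.6125,-.005,.116),76.5)
s=snap('wrist','w4')
p=cloud(s).reshape(-1,3)
b=p[(np.hypot(p[:,0]-.612,p[:,1]+.004)<.1)&(abs(p[:,2]-.05)<.006)]
print(cv2.minAreaRect(b[:,:2].astype('f4')),len(b))
go((.6125,-.005,.116),76.5)
```

```text
t=12.5 at [ 0.6127 -0.0046  0.2505] travel [-3.000e-04  1.000e-04  1.345e-01] ang [-0.001  0.001  0.002] F [-0.57 -0.28 -0.91] op 0.0133 gf 30.0 q [-1. 21. 81. -0. 79. 12.]
((0.612040102481842, -0.005398370325565338), (0.14785689115524292, 0.060019705444574356), 76.516357421875) 4101
t=12.6 at [ 0.6126 -0.0052  0.2507] travel [ 3.000e-04 -1.000e-04  1.347e-01] ang [-0.001  0.001  0.001] F [-0.62  0.67 -0.08] op 0.0138 gf 30.0 q [-2. 21. 81. -0. 79. 12.]
```

Aligned. I'll lower it into the hole.

>>> {"name": "carry_out", "arguments": {"travel": [[0, 0, 0.015], [0, 0, 0.04], [0, 0, 0.065], [0, 0, 0.085], [0, 0, 0.1], [0, 0, 0.113], [0, 0, 0.123], [0, 0, 0.13], [0, 0, 0.133], [0, 0, 0.133]], "angular": [[0, 0, 0], [0, 0, 0], [0, 0, 0], [0, 0, 0], [0, 0, 0], [0, 0, 0], [0, 0, 0], [0, 0, 0], [0, 0, 0], [0, 0, 0]]}}

```text
time: 13.55
tool_pos: [0.6131, -0.0047, 0.1179]
tcp_rot: [[0.232, 0.973, 0.0], [0.973, -0.232, -0.0], [-0.0, 0.0, -1.0]]
force: [1.0, -0.1, -0.8]
opening: 0.0134
grasp_force: 30.0
```

>>> {"name": "carry_out", "arguments": {"travel": [[0, 0, 0.001], [0, 0, 0.001], [0, 0, 0.001]], "angular": [[0, 0, 0], [0, 0, 0], [0, 0, 0]]}}

```text
time: 13.85
tool_pos: [0.6133, -0.0045, 0.1174]
tcp_rot: [[0.232, 0.973, 0.001], [0.973, -0.232, -0.0], [0.0, 0.001, -1.0]]
force: [0.6, 0.2, -0.4]
opening: 0.0136
grasp_force: 30.0
```

>>> {"name": "carry_out", "arguments": {"travel": [[0, 0, 0.001], [0, 0, 0.0015], [0, 0, 0.002], [0, 0, 0.002]], "angular": [[0, 0, 0], [0, 0, 0], [0, 0, 0], [0, 0, 0]]}}

```text
time: 14.25
tool_pos: [0.613, -0.0046, 0.1149]
tcp_rot: [[0.232, 0.973, 0.0], [0.973, -0.232, -0.0], [-0.0, 0.0, -1.0]]
force: [-0.1, -0.2, -0.8]
opening: 0.0133
grasp_force: 30.0
```

Its depth matches the original grasp, so I'll release and look.

>>> {"name": "carry_out", "arguments": {"travel": [[0, 0, 0], [0, 0, 0], [0, 0, 0], [0, 0, 0], [0, 0, 0], [0, 0, 0], [0, 0, 0], [0, 0, 0], [0, 0, 0], [0, 0, 0]], "angular": [[0, 0, 0], [0, 0, 0], [0, 0, 0], [0, 0, 0], [0, 0, 0], [0, 0, 0], [0, 0, 0], [0, 0, 0], [0, 0, 0], [0, 0, 0]], "grip": 0}}

```text
time: 15.25
tool_pos: [0.613, -0.0046, 0.1149]
tcp_rot: [[0.232, 0.973, -0.0], [0.973, -0.232, -0.0], [-0.0, 0.0, -1.0]]
force: [0.0, -0.7, -0.1]
opening: 0.0895
grasp_force: 0.0
```

>>> {"name": "carry_out", "arguments": {"travel": [[0, 0, 0], [0, 0, -0.01], [0, 0, -0.03], [0, 0, -0.055], [0, 0, -0.08], [0, 0, -0.105], [0, 0, -0.12], [0, 0, -0.13], [0, 0, -0.13]], "angular": [[0, 0, 0], [0, 0, 0], [0, 0, 0], [0, 0, 0], [0, 0, 0], [0, 0, 0], [0, 0, 0], [0, 0, 0], [0, 0, 0]]}}

```text
time: 16.15
tool_pos: [0.6137, -0.0046, 0.2468]
tcp_rot: [[0.232, 0.973, 0.003], [0.973, -0.232, -0.0], [0.001, 0.003, -1.0]]
force: [1.0, -0.2, -0.4]
opening: 0.0911
grasp_force: 0.0
```

Run:
```python
from h import *
b=snap('scene','s5')
p=cloud(b).reshape(-1,3)
k=p[(np.hypot(p[:,0]-.612,p[:,1]+.005)<.035)&(p[:,2]>.108)&(p[:,2]<.2)]
print(k[:,2].max())
for z in (.115,.13,.145,.158): print(k[abs(k[:,2]-z)<.007].mean(0).round(4))
cv2.imwrite('pics/s5c.png',cv2.resize(b['frame'][120:300,110:420,::-1],(775,450)))
go((.5343,-.2942,.25),76.5)
```

```text
0.1617330719786999
[ 0.6168 -0.0055  0.1155]
[ 0.6167 -0.0056  0.1302]
[ 0.6163 -0.0058  0.1458]
[ 0.6144 -0.0062  0.1579]
t=16.2 at [ 0.6131 -0.0046  0.2454] travel [-0.3    -0.0095 -0.0046] ang [ 0.001 -0.     0.002] F [ 0.37 -0.15 -0.13] op 0.0912 gf 0.0 q [-1. 21. 81. -0. 78. 12.]
```

View pics/s5c.png

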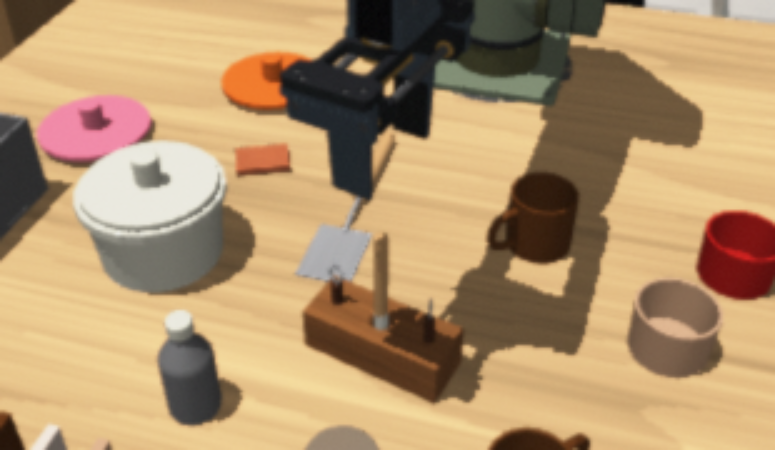

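The crop shows the brush standing upright in its hole at (380,280), and the pot, mugs and bottle where they were. Next, the lid.

>>> {"name": "carry_out", "arguments": {"travel": [[-0.02, -0.001, 0], [-0.06, -0.002, 0], [-0.1, -0.004, 0], [-0.14, -0.005, 0], [-0.18, -0.006, 0], [-0.22, -0.007, 0], [-0.26, -0.008, 0], [-0.285, -0.009, 0], [-0.3, -0.0095, 0], [-0.3, -0.0095, 0]], "angular": [[0, 0, 0], [0, 0, 0], [0, 0, 0], [0, 0, 0], [0, 0, 0], [0, 0, 0], [0, 0, 0], [0, 0, 0], [0, 0, 0], [0, 0, 0]]}}

```text
time: 17.2
tool_pos: [0.5335, -0.2953, 0.2438]
tcp_rot: [[0.234, 0.972, -0.002], [0.972, -0.234, 0.001], [0.0, -0.002, -1.0]]
force: [0.6, -0.2, 0.0]
opening: 0.0916
grasp_force: 0.0
```

Run:
```python
from h import *
c=snap('wrist','w6'); p=cloud(c).reshape(-1,3); r=np.hypot(p[:,0]-.5343,p[:,1]+.2942)
k=p[(r<.03)&(p[:,2]>.133)&(p[:,2]<.142)]; print(len(k), cv2.minEnclosingCircle(k[:,:2].astype('f4')) if len(k) else '')
f=p[(r<.09)&(abs(p[:,2]-.095)<.003)]; print(len(f),cv2.minEnclosingCircle(f[:,:2].astype('f4')))
go((.5343,-.2942,.107),76.5)
```

```text
726 ((0.5341261029243469, -0.29457423090934753), 0.01479419507086277)
1916 ((0.534044623374939, -0.29479384422302246), 0.08297048509120941)
t=17.2 at [ 0.534  -0.294   0.2441] travel [-0.0002  0.0006  0.1371] ang [-0.001 -0.001  0.001] F [0.   0.29 0.13] op 0.0911 gf 0.0 q [-30.  21.  82.   0.  78. -16.]
```

>>> {"name": "carry_out", "arguments": {"travel": [[0, 0, 0.015], [0, 0, 0.045], [0, 0, 0.075], [0, 0, 0.1], [0, 0, 0.118], [0, 0, 0.13], [0, 0, 0.137], [0, 0, 0.137], [0, 0, 0.137]], "angular": [[0, 0, 0.001], [0, 0, 0.001], [0, 0, 0.001], [0, 0, 0.001], [0, 0, 0.001], [0, 0, 0.001], [0, 0, 0.001], [0, 0, 0.001], [0, 0, 0.001]]}}

```text
time: 18.15
tool_pos: [0.5349, -0.2942, 0.1088]
tcp_rot: [[0.232, 0.973, 0.001], [0.973, -0.232, -0.001], [-0.0, 0.002, -1.0]]
force: [-0.1, -0.1, 0.3]
opening: 0.0911
grasp_force: 0.0
```

>>> {"name": "carry_out", "arguments": {"travel": [[0, 0, 0], [0, 0, 0], [0, 0, 0], [0, 0, 0], [0, 0, 0], [0, 0, 0], [0, 0, 0], [0, 0, 0], [0, 0, 0], [0, 0, 0]], "angular": [[0, 0, 0], [0, 0, 0], [0, 0, 0], [0, 0, 0], [0, 0, 0], [0, 0, 0], [0, 0, 0], [0, 0, 0], [0, 0, 0], [0, 0, 0]], "grip": 255}}

```text
time: 19.15
tool_pos: [0.5343, -0.2943, 0.108]
tcp_rot: [[0.233, 0.973, 0.0], [0.973, -0.233, -0.0], [-0.0, 0.0, -1.0]]
force: [-0.2, -0.4, -0.3]
opening: 0.0293
grasp_force: 30.0
```

>>> {"name": "carry_out", "arguments": {"travel": [[0, 0, 0], [0, 0, 0], [0, 0, 0]], "angular": [[0, 0, 0], [0, 0, 0], [0, 0, 0]]}}

```text
time: 19.45
tool_pos: [0.5343, -0.2943, 0.108]
tcp_rot: [[0.233, 0.973, 0.0], [0.973, -0.233, -0.0], [-0.0, 0.0, -1.0]]
force: [0.9, -0.4, 0.5]
opening: 0.0294
grasp_force: 30.0
```

>>> {"name": "carry_out", "arguments": {"travel": [[0, 0, -0.0005], [0, 0, -0.001], [0, 0, -0.0015], [0, 0, -0.002], [0, 0, -0.0025], [0, 0, -0.003], [0, 0, -0.0035], [0, 0, -0.004]], "angular": [[0, 0, 0], [0, 0, 0], [0, 0, 0], [0, 0, 0], [0, 0, 0], [0, 0, 0], [0, 0, 0], [0, 0, 0]]}}

```text
time: 20.25
tool_pos: [0.5332, -0.2934, 0.1106]
tcp_rot: [[0.233, 0.973, -0.003], [0.973, -0.233, 0.002], [0.001, -0.003, -1.0]]
force: [2.2, -0.7, -20.3]
opening: 0.0294
grasp_force: 30.0
```

>>> {"name": "carry_out", "arguments": {"travel": [[0, 0, -0.0005], [0, 0, -0.001], [0, 0, -0.0015], [0, 0, -0.002], [0, 0, -0.0025], [0, 0, -0.003]], "angular": [[0, 0, 0], [0, 0, 0], [0, 0, 0], [0, 0, 0], [0, 0, 0], [0, 0, 0]]}}

```text
time: 20.85
tool_pos: [0.5361, -0.2955, 0.1181]
tcp_rot: [[0.233, 0.972, 0.006], [0.973, -0.233, -0.004], [-0.002, 0.007, -1.0]]
force: [-0.1, 0.3, -2.5]
opening: 0.0292
grasp_force: 30.0
```

>>> {"name": "carry_out", "arguments": {"travel": [[0, 0, 0], [0, 0, -0.001], [0, 0, -0.002], [0, 0, -0.004], [0, 0, -0.006], [0, 0, -0.008], [0, 0, -0.01], [0, 0, -0.012], [0, 0, -0.013], [0, 0, -0.013]], "angular": [[0, 0, 0], [0, 0, 0], [0, 0, 0], [0, 0, 0], [0, 0, 0], [0, 0, 0], [0, 0, 0], [0, 0, 0], [0, 0, 0], [0, 0, 0]]}}

```text
time: 21.85
tool_pos: [0.5343, -0.2942, 0.1281]
tcp_rot: [[0.233, 0.973, 0.0], [0.973, -0.233, -0.0], [-0.0, 0.0, -1.0]]
force: [-0.2, 0.2, -2.0]
opening: 0.0295
grasp_force: 30.0
```

>>> {"name": "carry_out", "arguments": {"travel": [[0, 0, 0], [0, 0, 0], [0, 0, 0], [0, 0, 0], [0, 0, 0], [0, 0, 0]], "angular": [[0, 0, 0], [0, 0, 0], [0, 0, 0], [0, 0, 0], [0, 0, 0], [0, 0, 0]]}}

```text
time: 22.45
tool_pos: [0.5342, -0.2942, 0.128]
tcp_rot: [[0.233, 0.973, 0.0], [0.973, -0.233, -0.0], [-0.0, 0.0, -1.0]]
force: [-0.2, -0.3, -2.5]
opening: 0.0296
grasp_force: 30.0
```

Run:
```python
from h import *
c=env.capture('scene'); p=cloud(c).reshape(-1,3); r=np.hypot(p[:,0]-.5343,p[:,1]+.2945)
f=p[(r<.074)&(r>.03)&(p[:,2]>.108)&(p[:,2]<.14)]
f=f[abs(f[:,2]-np.median(f[:,2]))<.006]; A=np.c_[f[:,:2],np.ones(len(f))]; s=np.linalg.lstsq(A,f[:,2],rcond=None)[0]
print(len(f),np.median(f[:,2]),'tilt deg',np.degrees(s[:2]))
h=np.histogram(p[(r<.09)][:,2],bins=np.arange(.08,.17,.004)); print(h[0])
go((.5343,-.2945,.128),76.5)
cv2.imwrite('pics/fin.png',cv2.resize(c['frame'][100:300,60:420,::-1],(792,440)))
```

```text
974 0.12321160017718324 tilt deg [-0.18386169 -0.11897698]
[ 10  75  63 316 113   0   0   0   8  53 927 228  16  26  22  25  31  25
  40  48  28  29]
t=22.5 at [ 0.5342 -0.2942  0.1279] travel [-0.0003  0.0002 -0.0001] ang [-0.     0.     0.001] F [ 0.32 -0.13 -2.6 ] op 0.0292 gf 30.0 q [-30.  25.  92.  -0.  63. -16.]
```

View pics/fin.png

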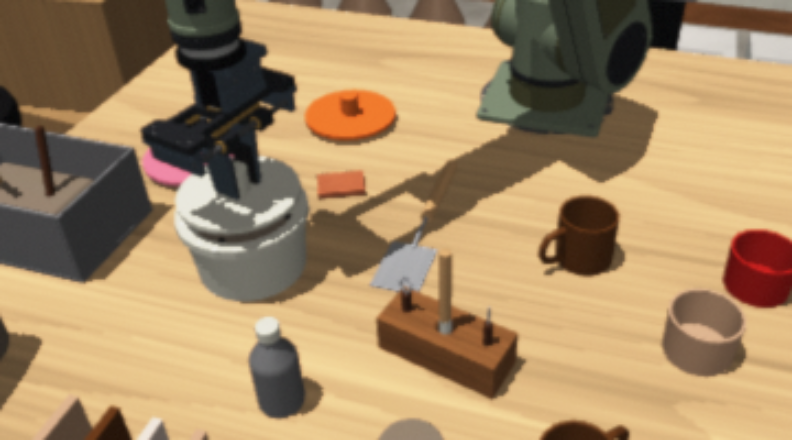

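The picture shows the lid at (243,195), held level about 20 mm above the tub. Its top is at 0.123 and it tilts about 0.2°. The brush stands in the block at (445,290). I'm handing it in.

```bash
python3 -c "
from station import env
print(env.job_done())"
```

```text
the job is handed in; nothing more can be done
None
```

The job is handed in, with no verdict returned: I dipped the brush in the pot, dabbed the lid's edge at the seam and stood it back in its hole, then pulled the lid free and held it level about 2 cm above the tub, at about 22.5 s.

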